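# Set the sample stand's stop rod on the sample and lock it

### The job

On the sample stand, push the stop rod down by its grey knob until the sprung foot bears lightly on the white sample (a steady press of a few newtons; the sample is brittle and cracks under a hard push), and only then swing the clamp lever round as far as it will go to lock the rod. Leave the foot bearing lightly on the sample and do not shift the other things on the bench.

Things in the scene. Friction and masses are not known exactly. Their poses are not given: they have to be found in the camera images.
- stand: Stand fixed to the table: grey base plate 180 x 130 x 15 mm, a steel column (30 mm thick, 192 mm high) 90 mm to its +x of the rod, and a white head (40 x 58 mm, 137 to 175 mm above the table) over the sample. Origin on the vertical rod axis at the table surface; z up; its open side is -x; the clamp lever is to its +y.
- stage: Round aluminium sample holder, 60 mm wide, 40 mm high, fixed on the base plate under the rod; origin on the rod axis at its underside, 15 mm above the table. A white disc sample, 28 mm wide, stands in its middle; the sample's top is 2 to 34 mm above the holder's rim (57 to 89 mm above the table): it differs every time and is not measured.
- rod (a joint): Vertical stop rod, 12 mm thick, with a grey knob on top; 0 = highest, grows as the rod goes down (m), to 0.078; starts at 0 to 0.015. Mass about 0.3 kg. Guide friction (8 N) keeps it where it is left: pushing it down slowly takes about 5 N (near 20 N when locked), and more once the foot meets the sample. The knob does not turn.
- knob_top (a point): Centre of the knob's flat top, on the rod axis, 286 mm above the table when the rod is highest. The knob is 36 mm wide (top flat 30 mm wide) and 18 mm thick, with the bare rod below it.
- foot: Round steel foot at the lower end of the rod, 18 mm wide, 8 mm high; origin at the centre of its underside, which is the face that meets the sample (110 mm above the table when the rod is highest). It is on a spring in the rod: it gives upward 1 mm for each 5 N, up to 10 mm.
- lever (a joint): Clamp lever on the head, on a vertical pin 17.8 mm to the stand's +y of the rod axis. 0 = open, pointing to the stand's +y; grows counter-clockwise seen from above to 1.5 rad = end stop, pointing to the stand's -x. Starts at 0 to 0.3; locked from 1.3 on. Turns easily (1 N at the peg), stiffer from 0.8 rad on as its cam grips the rod (to about 7 N); stays where left.
- lever_peg (a point): Centre of the top of the upright round grey peg at the lever's end, by which it is pushed: 16 mm thick, standing 95 mm from the lever's pin, its top 223.5 mm and its lower end 188 mm above the table (the lever's flat bar, 12 mm wide, is below that).
- vial: Bystander: small amber jar, 28 mm wide, 60 mm high, origin under its centre.
- tray: Bystander: white tray 90 x 130 x 22 mm with two dividers, origin under its centre.
- mouse: Bystander: grey computer mouse, 105 x 60 x 33 mm, origin under its centre.

How it is judged:
By the outcome, as a careful person would: the job done as asked, in the order asked, and still so for the second after the job is handed in, with the robot touching nothing.
It also fails if it takes over 67 s, if anything falls off the work surface, if the arm or the gripper's body presses on something with over 40 N, if the wrist force passes 120 N, or if a joint passes its speed limit or range.

### The arm

A 6-joint arm with a two-finger parallel gripper is mounted at the origin on the work surface. World frame = base frame: x ahead of the robot, y to its left, z up, the work surface at z = 0. Lengths are in m, angles in rad, forces in N, time in s.
With the tool pointing down it reaches from about 0.35 to 0.975 m from the base axis. Payload 4.9 kg.
Tool frame: the origin (TCP) lies midway between the tips of the shut fingers; the grasp point (between the pads) lies 19 mm behind it; x points along the fingers, y is the direction in which the jaws open and shut, and the axes are right-handed (so a half turn about x gives the same grasp; the last joint's range is limited). The gripper opens to 85 mm and grips with 20 to 120 N. Pads are 22 mm wide; open, the fingers measure 114 mm over their backs; the gripper's body (76 mm by 85 mm) begins 54 mm behind the grasp point. The pads swing forward as they close: fully open they stand 13 mm farther back than shut.
Start: joints at [1.126, 0.053, 1.613, -0, 1.476, -0.119], TCP at [0.2, 0.592, 0.231] pointing down, gripper open.
Joint ranges: [-3.01, 3.01], [-1.01, 2.22], [0.06, 2.58], [-1.02, 4.17], [0.09, 2.62], [-3.14, 3.14]. Speed limits (rad/s): [2.57, 2.57, 3.14, 3.14, 3.14, 3.14].

### API

Orientations are given as a rotation vector (axis times angle).
In Python, from station import ctrl gives the robot as it stands.
- The arm moves only by the shell command python3 -m handwheel 'ROWS' [FORCE]. ROWS is JSON, a list of rows, each a list of 3 entries, a list of its own where there are three numbers: the finger opening in m, from 0 to 0.0854, then the shift along the tool's x, y, z in m, then the turn, a rotation vector about the tool's x, y, z in degrees. In form: [[claw, [dx, dy, dz], [ax, ay, az]], ...]. A call has 1 to 10 rows; each row shifts and turns the commanded pose from where the row before left it, along the tool's axes as they then stand; what a row does not reach is not made up. A row lasts 1/12 s, in which the tool goes at most 41.7 mm and 7.16 degrees, less where a joint would pass 70% of its speed; a pose out of reach is approached as far as the arm can. A call with a gripper value outside its range is refused whole. The fingers move at their own pace and stop on an object; FORCE is the grip in N (left out, the last holds). Time passes only in rows, so rows that do not move let the fingers close. It gives the time, the measured TCP pose, the force and the opening at its end, in the units of the state.
- ctrl.get_obs(): the state, without advancing time (a new reading comes with each control period).
- ctrl.get_image(name): name is "side" or "top" or "wrist"; returns the picture (480x640x3 uint8, red, green, blue); there is no depth.
- ctrl.camera_params(name): a dict with "vertical_fov" (degrees; the focal length in pixels is half the picture's height over the tangent of half this angle, whatever the lens; pixels are square), "cx", "cy" (the principal point, pixels), "rvec" (rotation vector, rad) and "tvec" (3), from world to camera coordinates, as OpenCV has them; the wrist camera has in their place "T_tool_cam" (4x4, takes a point from camera to tool coordinates, whose origin is the TCP and whose axes are the tool frame's). Camera axes: x right, y down, z forward; pixel columns grow to the right and rows downward; lengths in m; the calibration is good to about 2 mm. The wrist camera is an equidistant fisheye: a pixel r from the principal point sees the ray r / f radians off the axis. A picture is of the moment at which its call begins: read the wrist's pose just before it. camera_params takes no time and is no camera call.
- ctrl.finish_job(): hands the job in, once; it reports no verdict.
Trained networks look in the newest picture that a camera, given by its name, has taken for a name from the list of things; names that differ only in an ending like _2 or _b are one class to them, and where a whole thing is asked for, a point or a joint stands for the part that bears it (a point fixed in the world has none). Each returns a list of dicts, best first, with "score" (0 to 1); they miss things now and then, are a little off and sometimes report something else, mostly with a low value. They report only what shows in the picture. A call takes as long as a camera call.
- ctrl.look_for(thing, camera): "box" ([centre column, centre row, width, height] in pixels, round what is visible of it).
- ctrl.silhouettes(thing, camera): "mask" (480x640 bool, what is visible of it) and "box" ([centre column, centre row, width, height] in pixels, round what is visible of it).
- ctrl.tip_of(thing, camera): "centre" ([row, column] in pixels: a listed point, or the origin of a listed thing).
The state is a dict: "t": time; "q": joint angles; "dq": joint speeds; "effort": joint torques, N m; "tool_pos": TCP position; "tool_rot": TCP orientation; "contact_force": force on the tool from outside, world axes, zero at the start; "wrist_torque": the same for the moment, N m; "opening": finger opening in m.
Only numpy, scipy, OpenCV 4.12 (cv2) and the standard library are available. Lean on these libraries where they do the work, as an engineer would, in place of code of your own. Each camera call takes 0.05 s, during which the arm holds its last target.

## Working session

There is one attempt and no reset: what is moved stays moved. The work goes in short steps, Python scripts to look and compute and a shell command to move; the robot and the scene stay as the last step left them, time stands still between calls to the robot, and variables do not carry over. Pictures are saved under pics/ and viewed, and the job is handed in when it is done.

```bash
ls; mkdir -p pics
cat > h.py <<'E'
import numpy as np, cv2
from station import ctrl
def cam(n):
    p=ctrl.camera_params(n); f=240/np.tan(np.radians(p["vertical_fov"])/2); return p,f
def ray(n,row,col,obs=None):
    p,f=cam(n)
    u=(col-p["cx"])/f; v=(row-p["cy"])/f
    if n=="wrist":
        r=np.hypot(u,v); d=np.array([u/r*np.sin(r),v/r*np.sin(r),np.cos(r)])
        T=np.array(p["T_tool_cam"]); o=obs or ctrl.get_obs()
        R=cv2.Rodrigues(np.array(o["tool_rot"],float))[0]
        return np.array(o["tool_pos"])+R@T[:3,3], R@T[:3,:3]@d
    R=cv2.Rodrigues(np.array(p["rvec"],float))[0]; t=np.array(p["tvec"],float)
    d=R.T@np.array([u,v,1.]); return -R.T@t, d/np.linalg.norm(d)
def proj(n,P):
    p,f=cam(n); R=cv2.Rodrigues(np.array(p["rvec"],float))[0]
    c=R@np.array(P,float)+np.array(p["tvec"]); return p["cx"]+f*c[0]/c[2], p["cy"]+f*c[1]/c[2]
def atz(n,row,col,z,obs=None):
    o,d=ray(n,row,col,obs); return o+d*(z-o[2])/d[2]
def tri(rays):
    A=0;b=0
    for o,d in rays:
        M=np.eye(3)-np.outer(d,d); A=A+M; b=b+M@o
    X=np.linalg.solve(A,b); return X,[float(np.linalg.norm((np.eye(3)-np.outer(d,d))@(X-o))) for o,d in rays]
def save(n,name):
    im=ctrl.get_image(n); cv2.imwrite(f"pics/{name}.png",im[:,:,::-1]); return im
E
python3 - <<'E'
from h import *
np.set_printoptions(precision=4,suppress=True)
o=ctrl.get_obs(); print(o)
for n in("side","top","wrist"):
    print(n,ctrl.camera_params(n)); save(n,n+"0")
    for th in ("knob_top","lever_peg","stand","foot","stage"):
        print(th,[(r["score"],r["centre"]) for r in ctrl.tip_of(th,n)][:2])
E
```

```text
pics
{'t': 0.0, 'q': array([ 1.126 ,  0.0534,  1.6143,  0.    ,  1.476 , -0.119 ]), 'dq': array([-0.0018, -0.0013, -0.0012,  0.0012, -0.0003, -0.    ]), 'effort': array([  0.0016, -39.3688, -37.0173,  -0.0001,   0.0071,   0.    ]), 'tool_pos': array([0.1998, 0.5916, 0.2301]), 'tool_rot': array([ 0.2541,  1.5562, -0.2573]), 'contact_force': array([-0.5022, -0.5246,  0.164 ]), 'wrist_torque': array([-0.0308, -0.0632,  0.0372]), 'opening': 0.085206842646551}
side {'vertical_fov': 45.643132890596, 'cx': 326.5405751909262, 'cy': 240.7028383983978, 'rvec': array([ 2.2305, -0.8546,  0.3324]), 'tvec': array([-0.3956,  0.4346,  0.9152])}
knob_top [(0.7, [230.8, 377.6])]
lever_peg [(0.77, [224.9, 321.5]), (0.41, [293.2, 365.6])]
stand [(0.62, [328.1, 373.8])]
foot [(0.51, [294.1, 370.2])]
stage [(0.88, [323.4, 368.7])]
top {'vertical_fov': 46.2817279392426, 'cx': 322.38715791165697, 'cy': 243.95426397537642, 'rvec': array([ 2.1492, -2.2044,  0.1078]), 'tvec': array([0.0295, 0.5828, 1.1367])}
knob_top [(0.89, [216.6, 363.2])]
lever_peg [(0.91, [241.4, 299.6])]
stand [(0.65, [239.5, 353.8]), (0.61, [216.8, 363.1])]
foot []
stage [(0.74, [237.8, 355.1]), (0.51, [236.4, 355.2])]
wrist {'vertical_fov': 65.70646984690485, 'cx': 327.32098479942283, 'cy': 244.6380821316977, 'T_tool_cam': array([[-0.001 , -0.2677,  0.9635, -0.1424],
       [ 1.    , -0.0009,  0.0008,  0.0009],
       [ 0.0006,  0.9635,  0.2677, -0.0676],
       [ 0.    ,  0.    ,  0.    ,  1.    ]])}
knob_top []
lever_peg []
stand []
foot []
stage []
```

View pics/side0.png

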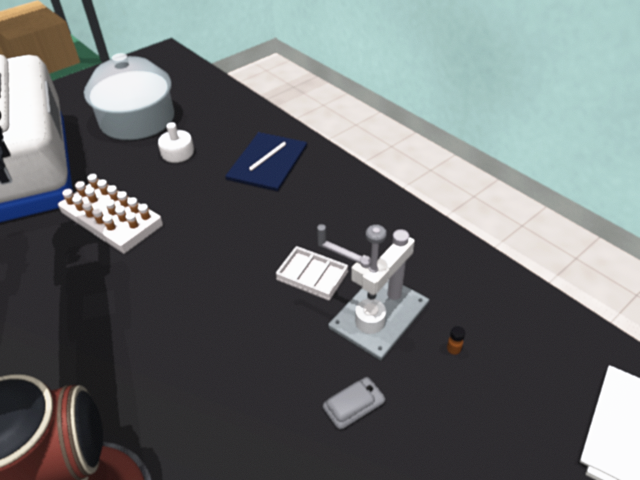

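View pics/top0.png

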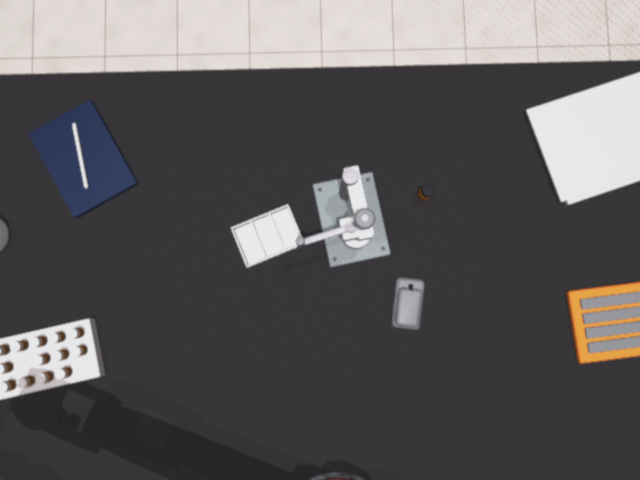

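Run:
```python
from h import *
np.set_printoptions(precision=4,suppress=True)
for nm,s,t in (("knob",(230.8,377.6),(216.6,363.2)),("peg",(224.9,321.5),(241.4,299.6)),("stage",(323.4,368.7),(237.8,355.1))):
    print(nm,*tri([ray("side",*s),ray("top",*t)]))
print(cv2.Rodrigues(ctrl.get_obs()["tool_rot"])[0])
print("stand z0",atz("top",239.5,353.8,0), atz("side",328.1,373.8,0))
```

```text
knob [ 0.6046 -0.0519  0.2686] [6.368790536035324e-05, 6.368790536026805e-05]
peg [0.57   0.0551 0.2291] [1.674404073290776e-05, 1.6744040732949475e-05]
stage [ 0.5954 -0.054   0.0151] [0.00030486898208001553, 0.0003048689820801863]
[[ 0.      0.32    0.9474]
 [ 0.0001  0.9474 -0.32  ]
 [-1.      0.0001 -0.    ]]
stand z0 [ 0.5937 -0.0524  0.    ] [ 0.6029 -0.0616  0.    ]
```

The side view shows the knob at about (377,231) and the peg at (321,225). In the top view the knob is at (363,217) and the peg at (300,241). Both triangulate to plausible heights. Next I need the stand's yaw.

Run:
```python
from h import *
np.set_printoptions(precision=4,suppress=True)
im=save("top","top1")
cv2.imwrite("pics/crop1.png",cv2.resize(im[140:290,220:440,::-1],None,fx=3.5,fy=3.5,interpolation=cv2.INTER_CUBIC))
m=ctrl.silhouettes("stand","top")
for r in m[:1]:
    mk=r["mask"].astype(np.uint8); print(r["score"],mk.sum(),r["box"])
    pts=np.argwhere(mk)[:, :]
    W=np.array([atz("top",a,b,0.015)[:2] for a,b in pts])
    rr=cv2.minAreaRect((W*1000).astype(np.float32)); print(rr)
for n in("side",):
    save(n,"s1")
    for th in ("knob_top","lever_peg"): print([(r["score"],r["centre"]) for r in ctrl.tip_of(th,n)][:2])
```

```text
0.72 5551 [343.6, 218.9, 96.7, 99.9]Traceback (most recent call last):
  File "<stdin>", line 9, in <module>
  File "h.py", line 19, in atz
    o,d=ray(n,row,col,obs); return o+d*(z-o[2])/d[2]
        ~~~^^^^^^^^^^^^^^^
  File "h.py", line 6, in ray
    p,f=cam(n)
        ~~~^^^
  File "h.py", line 4, in cam
    p=ctrl.camera_params(n); f=240/np.tan(np.radians(p["vertical_fov"])/2); return p,f
ValueError: time passes only in moves, steps and waits
```

View pics/crop1.png

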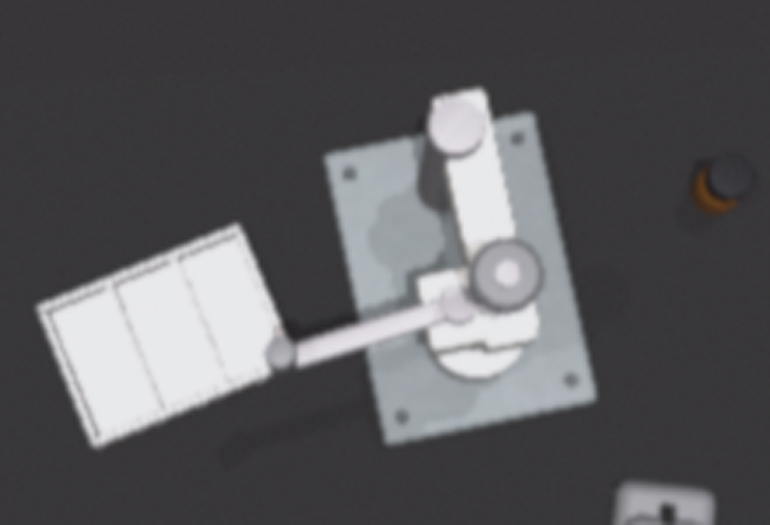

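In the crop, the plate corners are at about (325,155), (533,112), (595,398) and (388,443). The lever runs from its pin at (457,303) to the peg at (281,350), over the tray's corner.

Run:
```python
from h import *
np.set_printoptions(precision=4,suppress=True)
c=[(325,155),(533,112),(595,398),(388,443)]
C=[atz("top",140+y/3.5,220+x/3.5,0.015)[:2] for x,y in c]; print(np.array(C))
C=np.array(C)
ax=(C[0]+C[1]-C[2]-C[3])/2; ay=(C[0]+C[3]-C[1]-C[2])/2
print(np.linalg.norm(ax),np.linalg.norm(ay),np.degrees(np.arctan2(ax[1],ax[0])),np.degrees(np.arctan2(ay[1],ay[0]))-90, C.mean(0))
psi=np.mean([np.arctan2(ax[1],ax[0]),np.arctan2(-ay[0],ay[1])])
rod=np.array([.6046,-.0519]); R=lambda a:np.array([[np.cos(a),-np.sin(a)],[np.sin(a),np.cos(a)]])
pin=rod+R(psi)@[0,.0178]; peg=np.array([.570,.0551]); v=R(psi).T@(peg-pin)
print("psi",np.degrees(psi),"pin",pin,"lever r",np.linalg.norm(v),"th",np.arctan2(-v[0],v[1]))
```

```text
[[ 0.7116  0.0316]
 [ 0.7349 -0.095 ]
 [ 0.5604 -0.1262]
 [ 0.5367 -0.0018]]
0.17769796434165655 0.1276647944817483 10.459466239184636 10.623412066614236 [ 0.6359 -0.0479]
psi 10.541439152899434 pin [ 0.6013 -0.0344] lever r 0.09483006970687924 th 0.15287519178194062
```

```bash
python3 -m handwheel '[[0,[-0.03,0,0],[0,0,0]],[0,[-0.03,0,0],[0,0,0]],[0,[-0.03,-0.01,0.012],[0,0,0]],[0,[-0.02,-0.02,0.025],[0,0,0]],[0,[0,-0.02,0.025],[0,0,0]],[0,[0,-0.02,0.025],[0,0,0]],[0,[0,-0.02,0.025],[0,0,0]],[0,[0,-0.02,0.025],[0,0,0]],[0,[0,-0.02,0.025],[0,0,0]],[0,[0,-0.02,0.025],[0,0,0]]]' 60
python3 -m handwheel '[[0,[0,-0.02,0.025],[7,0,0]],[0,[0,-0.02,0.025],[0,0,0]],[0,[0,-0.02,0.025],[0,0,0]],[0,[0,0,0],[0,0,0]]]'
```

```text
t: 1.83
tool_pos: [0.3297, 0.3888, 0.3415]
tool_rot: [0.256, 1.555, -0.255]
contact_force: [1.1, 0.7, -0.4]
opening: -0.0002
t: 2.17
tool_pos: [0.3761, 0.3018, 0.3416]
tool_rot: [0.355, 1.539, -0.357]
contact_force: [-0.7, 0.3, -0.7]
opening: -0.0003
```

```bash
python3 -m handwheel '[[0,[0,0,0],[7,0,0]],[0,[0,0,0],[7,0,0]],[0,[0,0,0],[7,0,0]],[0,[0,0,0],[7,0,0]],[0,[0,0,0],[7,0,0]],[0,[0,0,0],[7,0,0]],[0,[0,0,0],[7,0,0]],[0,[0,0,0],[7,0,0]],[0,[0,0,0],[7,0,0]],[0,[0,0,0],[7,0,0]]]'
python3 -m handwheel '[[0,[0,0,0],[7,0,0]],[0,[0,0,0],[7,0,0]],[0,[0,0,0],[7,0,0]],[0,[0,0,0],[7,0,0]],[0,[0,0,0],[7,0,0]],[0,[0,0,0],[7,0,0]],[0,[0,0,0],[7,0,0]],[0,[0,0,0],[7,0,0]],[0,[0,0,0],[7,0,0]],[0,[0,0,0],[7,0,0]]]'
cat > g.py <<'E'
from h import *
np.set_printoptions(precision=4,suppress=True)
import sys
def go(T):
    o=ctrl.get_obs(); R=cv2.Rodrigues(o["tool_rot"])[0]; d=np.array(T)-o["tool_pos"]
    print("t",o["t"],"pos",o["tool_pos"],"yawy",np.degrees(np.arctan2(R[1,1],R[0,1])),"q6",o["q"][5],"F",o["contact_force"],"tool d",R.T@d)
if __name__=="__main__": go([float(v) for v in sys.argv[1:4]])
E
python3 g.py 0.6046 -0.0519 0.34
```

```text
t: 3.0
tool_pos: [0.374, 0.3058, 0.3414]
tool_rot: [1.286, 1.158, -1.286]
contact_force: [-0.6, -1.0, -0.8]
opening: -0.0002
t: 3.83
tool_pos: [0.374, 0.3058, 0.3414]
tool_rot: [2.092, 0.257, -2.092]
contact_force: [0.5, -0.2, 0.1]
opening: -0.0
t 3.8333 pos [0.374  0.3058 0.3414] yawy -75.99301416985647 q6 1.8573978958738235 F [ 0.4982 -0.1716  0.1469] tool d [ 0.0013  0.4029 -0.1372]
```

```bash
python3 -m handwheel '[[0,[0,0.03,-0.01],[0,0,0]],[0,[0,0.03,-0.01],[0,0,0]],[0,[0,0.03,-0.01],[0,0,0]],[0,[0,0.03,-0.01],[0,0,0]],[0,[0,0.03,-0.01],[0,0,0]],[0,[0,0.03,-0.01],[0,0,0]],[0,[0,0.03,-0.01],[0,0,0]],[0,[0,0.03,-0.01],[0,0,0]],[0,[0,0.03,-0.01],[0,0,0]],[0,[0,0.03,-0.01],[0,0,0]]]'
python3 -m handwheel '[[0,[0,0.03,-0.01],[0,0,0]],[0,[0,0.03,-0.01],[0,0,0]],[0,[0,0.03,-0.01],[0,0,0]],[0,[0,0.013,-0.007],[0,0,0]],[0,[0,0,0],[0,0,0]],[0,[0,0,0],[0,0,0]]]'
python3 g.py 0.6046 -0.0519 0.34
python3 - <<'E'
from h import *
o=ctrl.get_obs(); save("wrist","w2")
for th in ("knob_top","lever_peg"):
    for r in ctrl.tip_of(th,"wrist")[:2]: 
        print(th,r["score"],r["centre"])
E
python3 - <<'E'
from h import *
save("top","t2"); print(ctrl.tip_of("knob_top","top")[:1])
E
```

```text
t: 4.67
tool_pos: [0.546, 0.0385, 0.3414]
tool_rot: [2.089, 0.263, -2.088]
contact_force: [0.2, 0.4, 0.3]
opening: -0.0004
t: 5.17
tool_pos: [0.6068, -0.0511, 0.3408]
tool_rot: [2.088, 0.263, -2.09]
contact_force: [-1.1, 1.1, -0.2]
opening: -0.0002
t 5.1667 pos [ 0.6068 -0.0511  0.3408] yawy -75.71376096983245 q6 1.11503699542993 F [-1.1165  1.1221 -0.2072] tool d [0.0008 0.0002 0.0023]
knob_top 0.56 [271.1, 330.6]
lever_peg 0.73 [245.4, 180.8]
[{'centre': [217.8, 362.2], 'score': 0.59}]
```

View pics/w2.png

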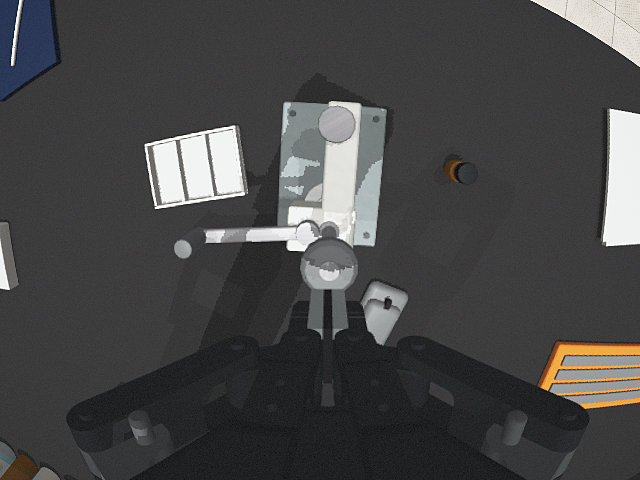

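The wrist view shows the knob at (330,269), just ahead of the finger tips, and the peg at (182,248).

Run:
```python
from h import *
np.set_printoptions(precision=4,suppress=True)
print(atz("wrist",271.1,330.6,.27),atz("wrist",245.4,181,.2235))
print(*tri([ray("wrist",271.1,330.6),ray("side",230.8,377.6),ray("top",217.2,362.7)]))
print(*tri([ray("wrist",247,182),ray("side",224.9,321.5),ray("top",241.4,299.6)]))
```

```text
[ 0.5992 -0.053   0.27  ] [0.5738 0.0588 0.2235]
[ 0.6018 -0.0524  0.2722] [0.001821107089713521, 0.0016971555872836311, 0.002119510702112278]
[0.5719 0.0566 0.2257] [0.0017280799762029978, 0.0009770379436110628, 0.002075042043463922]
```

```bash
python3 -m handwheel '[[0,[0.014,0,0.003],[0,0,0]],[0,[0.014,0,0],[0,0,0]],[0,[0.014,0,0],[0,0,0]],[0,[0.012,0,0],[0,0,0]],[0,[0,0,0],[0,0,0]],[0,[0,0,0],[0,0,0]]]'
python3 - <<'E'
from h import *
np.set_printoptions(precision=4,suppress=True)
for z in (.270,.11,.094,.089,.057,.055): print(z,proj("side",[.603,-.0523,z]))
im=save("side","s3")
cv2.imwrite("pics/s3c.png",cv2.resize(im[210:360,310:450,::-1],None,fx=4,fy=4,interpolation=cv2.INTER_CUBIC))
E
```

```text
t: 5.92
tool_pos: [0.6032, -0.0515, 0.2855]
tool_rot: [2.086, 0.264, -2.092]
contact_force: [0.1, -0.1, -0.6]
opening: 0.0
0.27 (np.float64(377.13995258637453), np.float64(230.77858907112082))
0.11 (np.float64(372.9888411864886), np.float64(290.8207355412423))
0.094 (np.float64(372.6211478545195), np.float64(296.1390936307856))
0.089 (np.float64(372.50780472248886), np.float64(297.7785015577698))
0.057 (np.float64(371.7994198948113), np.float64(308.0246601122708))
0.055 (np.float64(371.7560987193249), np.float64(308.6512625117835))
```

View pics/s3c.png

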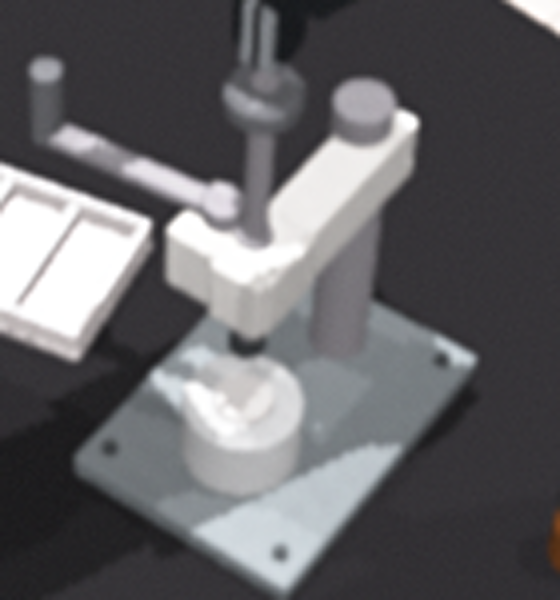

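```bash
python3 -m handwheel '[[0,[0.005,0,0],[0,0,0]],[0,[0.005,0,0],[0,0,0]],[0,[0.002,0,0],[0,0,0]],[0,[0,0,0],[0,0,0]]]'
python3 -m handwheel '[[0,[0.001,0,0],[0,0,0]],[0,[0.001,0,0],[0,0,0]],[0,[0,0,0],[0,0,0]]]'
python3 -m handwheel '[[0,[0.001,0,0],[0,0,0]],[0,[0.001,0,0],[0,0,0]],[0,[0,0,0],[0,0,0]]]'
```

```text
t: 6.3
tool_pos: [0.6038, -0.0518, 0.2751]
tool_rot: [2.088, 0.263, -2.088]
contact_force: [-0.4, 0.7, 0.4]
opening: 0.0
t: 6.55
tool_pos: [0.6039, -0.0519, 0.2744]
tool_rot: [2.089, 0.262, -2.087]
contact_force: [-0.8, -0.4, 4.7]
opening: 0.0001
t: 6.8
tool_pos: [0.604, -0.0518, 0.2721]
tool_rot: [2.089, 0.262, -2.087]
contact_force: [-1.2, 1.1, 4.4]
opening: 0.0002
```

```bash
python3 -m handwheel '[[0,[0.001,0,0],[0,0,0]],[0,[0.001,0,0],[0,0,0]],[0,[0.001,0,0],[0,0,0]],[0,[0.001,0,0],[0,0,0]],[0,[0,0,0],[0,0,0]]]'
python3 -m handwheel '[[0,[0.001,0,0],[0,0,0]],[0,[0.001,0,0],[0,0,0]],[0,[0,0,0],[0,0,0]]]'
```

```text
t: 7.22
tool_pos: [0.6039, -0.0519, 0.2678]
tool_rot: [2.089, 0.262, -2.088]
contact_force: [-1.2, -0.5, 4.6]
opening: -0.0002
t: 7.47
tool_pos: [0.6039, -0.0519, 0.2656]
tool_rot: [2.089, 0.262, -2.088]
contact_force: [-1.7, 0.5, 3.7]
opening: -0.0001
```

```bash
python3 -m handwheel '[[0,[0.001,0,0],[0,0,0]],[0,[0.001,0,0],[0,0,0]],[0,[0,0,0],[0,0,0]]]'
```

```text
t: 7.72
tool_pos: [0.6039, -0.0518, 0.2635]
tool_rot: [2.089, 0.262, -2.088]
contact_force: [-1.0, 0.1, 3.3]
opening: -0.0001
```

```bash
python3 -m handwheel '[[0,[0.001,0,0],[0,0,0]],[0,[0.001,0,0],[0,0,0]],[0,[0,0,0],[0,0,0]]]'
```

```text
t: 7.97
tool_pos: [0.6039, -0.0519, 0.2614]
tool_rot: [2.089, 0.262, -2.088]
contact_force: [0.1, 0.4, 5.2]
opening: 0.0002
```

Run:
```python
from h import *
im=save("side","s4")
cv2.imwrite("pics/s4c.png",cv2.resize(im[270:335,335:405,::-1],None,fx=8,fy=8,interpolation=cv2.INTER_CUBIC))
for z in (.0855,.075,.065,.057): print(z,proj("side",[.6035,-.052,z]))
```

```text
0.0855 (np.float64(372.5030077076218), np.float64(298.6936600217454))
0.075 (np.float64(372.2680011105315), np.float64(302.0871305324624))
0.065 (np.float64(372.0471071659636), np.float64(305.2768158271228))
0.057 (np.float64(371.8724073789663), np.float64(307.79946235170576))
```

View pics/s4c.png

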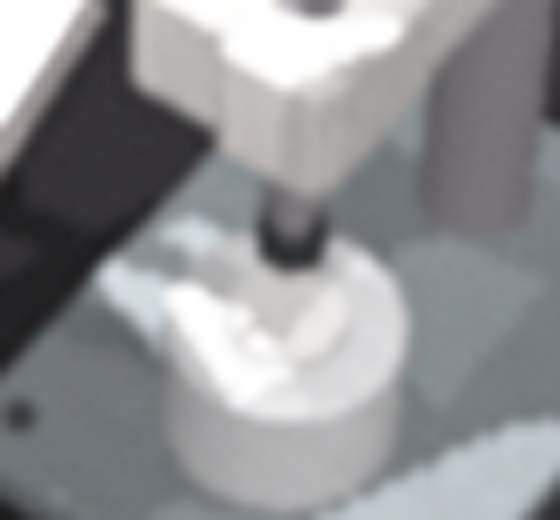

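The foot's front edge is at crop (293,270) and the sample sits low in the holder, around (292,330). Its top looks to be only a few mm above the rim, so I will keep creeping down.

```bash
python3 -m handwheel '[[0,[0.001,0,0],[0,0,0]],[0,[0.001,0,0],[0,0,0]],[0,[0.001,0,0],[0,0,0]]]'
```

```text
t: 8.27
tool_pos: [0.6039, -0.0518, 0.2586]
tool_rot: [2.089, 0.262, -2.088]
contact_force: [-1.6, -0.3, 4.9]
opening: -0.0005
```

```bash
python3 -m handwheel '[[0,[0.001,0,0],[0,0,0]],[0,[0.001,0,0],[0,0,0]],[0,[0.001,0,0],[0,0,0]]]'
```

```text
t: 8.52
tool_pos: [0.6039, -0.0518, 0.2555]
tool_rot: [2.089, 0.262, -2.088]
contact_force: [-1.2, -0.6, 5.7]
opening: -0.0
```

```bash
python3 -m handwheel '[[0,[0.001,0,0],[0,0,0]],[0,[0.001,0,0],[0,0,0]],[0,[0.001,0,0],[0,0,0]]]'
```

```text
t: 8.77
tool_pos: [0.6039, -0.0518, 0.2525]
tool_rot: [2.089, 0.262, -2.088]
contact_force: [-1.7, 0.0, 4.6]
opening: 0.0
```

```bash
python3 -m handwheel '[[0,[0.001,0,0],[0,0,0]],[0,[0.001,0,0],[0,0,0]],[0,[0.001,0,0],[0,0,0]]]'
```

```text
t: 9.02
tool_pos: [0.6039, -0.0518, 0.2494]
tool_rot: [2.089, 0.262, -2.088]
contact_force: [-1.1, -0.5, 5.1]
opening: -0.0005
```

```bash
python3 -m handwheel '[[0,[0.001,0,0],[0,0,0]],[0,[0.001,0,0],[0,0,0]]]'
```

```text
t: 9.18
tool_pos: [0.6039, -0.0519, 0.2475]
tool_rot: [2.089, 0.262, -2.088]
contact_force: [-1.4, 0.5, 5.1]
opening: -0.0003
```

```bash
python3 -m handwheel '[[0,[0.001,0,0],[0,0,0]],[0,[0.001,0,0],[0,0,0]]]'
```

```text
t: 9.35
tool_pos: [0.6039, -0.0518, 0.2455]
tool_rot: [2.089, 0.262, -2.088]
contact_force: [-1.5, 0.1, 4.9]
opening: -0.0
```

```bash
python3 -m handwheel '[[0,[0.001,0,0],[0,0,0]],[0,[0.001,0,0],[0,0,0]]]'
```

```text
t: 9.52
tool_pos: [0.6039, -0.0519, 0.2434]
tool_rot: [2.089, 0.262, -2.088]
contact_force: [-1.3, 0.8, 4.6]
opening: 0.0
```

```bash
python3 -m handwheel '[[0,[0.001,0,0],[0,0,0]],[0,[0.001,0,0],[0,0,0]]]'
```

```text
t: 9.68
tool_pos: [0.6039, -0.0518, 0.2414]
tool_rot: [2.089, 0.262, -2.088]
contact_force: [-1.1, 0.0, 5.8]
opening: -0.0001
```

```bash
python3 -m handwheel '[[0,[0.0007,0,0],[0,0,0]],[0,[0.0007,0,0],[0,0,0]]]'
```

```text
t: 9.85
tool_pos: [0.6039, -0.0518, 0.24]
tool_rot: [2.089, 0.262, -2.088]
contact_force: [-0.8, -0.6, 5.9]
opening: 0.0001
```

```bash
python3 -m handwheel '[[0,[0.0005,0,0],[0,0,0]],[0,[0.0005,0,0],[0,0,0]]]'
```

```text
t: 10.02
tool_pos: [0.6039, -0.0518, 0.239]
tool_rot: [2.089, 0.262, -2.088]
contact_force: [0.3, 0.1, 4.9]
opening: -0.0002
```

```bash
python3 -m handwheel '[[0,[0.0005,0,0],[0,0,0]],[0,[0.0005,0,0],[0,0,0]]]'
```

```text
t: 10.18
tool_pos: [0.6039, -0.0518, 0.2379]
tool_rot: [2.089, 0.262, -2.088]
contact_force: [-0.5, -0.8, 4.9]
opening: 0.0
```

```bash
python3 -m handwheel '[[0,[0.0005,0,0],[0,0,0]],[0,[0.0005,0,0],[0,0,0]]]'
```

```text
t: 10.35
tool_pos: [0.6039, -0.0519, 0.237]
tool_rot: [2.089, 0.262, -2.088]
contact_force: [0.1, -0.0, 5.6]
opening: 0.0004
```

```bash
python3 -m handwheel '[[0,[0.0005,0,0],[0,0,0]],[0,[0.0005,0,0],[0,0,0]]]'
```

```text
t: 10.52
tool_pos: [0.6039, -0.0518, 0.2359]
tool_rot: [2.088, 0.262, -2.088]
contact_force: [1.1, -0.5, 5.2]
opening: 0.0002
```

```bash
python3 -m handwheel '[[0,[0.0005,0,0],[0,0,0]],[0,[0.0005,0,0],[0,0,0]]]'
```

```text
t: 10.68
tool_pos: [0.6039, -0.0518, 0.2352]
tool_rot: [2.089, 0.262, -2.088]
contact_force: [-0.5, -1.0, 7.4]
opening: 0.0001
```

```bash
python3 -m handwheel '[[0,[0.0003,0,0],[0,0,0]],[0,[0,0,0],[0,0,0]]]'
python3 - <<'E'
from h import *
print(ctrl.get_obs()["contact_force"],ctrl.get_obs()["tool_pos"])
E
```

```text
t: 10.85
tool_pos: [0.6039, -0.0518, 0.2351]
tool_rot: [2.089, 0.262, -2.088]
contact_force: [-0.1, -1.0, 5.9]
opening: -0.0
[-0.09737828 -1.04622541  5.91598225] [ 0.60393056 -0.05184455  0.23513317]
```

```bash
python3 -m handwheel '[[0,[0.0003,0,0],[0,0,0]],[0,[0,0,0],[0,0,0]]]'
python3 - <<'E'
from h import *
print(ctrl.get_obs()["contact_force"],ctrl.get_obs()["tool_pos"])
E
```

```text
t: 11.02
tool_pos: [0.6039, -0.0519, 0.235]
tool_rot: [2.089, 0.262, -2.088]
contact_force: [-1.6, -0.7, 6.8]
opening: 0.0002
[-1.56086024 -0.73346548  6.79403373] [ 0.60393704 -0.05186383  0.23500217]
```

```bash
python3 -m handwheel '[[0,[0.0005,0,0],[0,0,0]],[0,[0,0,0],[0,0,0]]]'
```

```text
t: 11.18
tool_pos: [0.604, -0.0519, 0.2347]
tool_rot: [2.089, 0.262, -2.088]
contact_force: [-0.8, -0.3, 7.9]
opening: 0.0002
```

```bash
python3 -m handwheel '[[0,[0.0005,0,0],[0,0,0]],[0,[0,0,0],[0,0,0]]]'
```

```text
t: 11.35
tool_pos: [0.6039, -0.0518, 0.2345]
tool_rot: [2.089, 0.262, -2.088]
contact_force: [-1.6, 0.1, 8.8]
opening: -0.0
```

```bash
python3 -m handwheel '[[0,[0,0,0],[0,0,0]],[0,[0,0,0],[0,0,0]]]'
```

```text
t: 11.52
tool_pos: [0.604, -0.0518, 0.2345]
tool_rot: [2.089, 0.262, -2.087]
contact_force: [-1.6, -0.3, 7.6]
opening: -0.0002
```

```bash
python3 -m handwheel '[[0,[0.0005,0,0],[0,0,0]],[0,[0,0,0],[0,0,0]],[0,[0,0,0],[0,0,0]]]'
```

```text
t: 11.77
tool_pos: [0.604, -0.0518, 0.2343]
tool_rot: [2.089, 0.262, -2.087]
contact_force: [-1.7, 0.6, 9.9]
opening: 0.0006
```

```bash
python3 -m handwheel '[[0,[0,0,0],[0,0,0]]]';python3 -m handwheel '[[0,[0,0,0],[0,0,0]]]'
```

```text
t: 11.85
tool_pos: [0.604, -0.0518, 0.2343]
tool_rot: [2.089, 0.262, -2.087]
contact_force: [-2.1, 0.9, 9.0]
opening: -0.0003
t: 11.93
tool_pos: [0.604, -0.0518, 0.2343]
tool_rot: [2.089, 0.262, -2.087]
contact_force: [-3.4, 0.5, 8.8]
opening: 0.0002
```

```bash
python3 -m handwheel '[[0,[-0.002,0,0],[0,0,0]],[0,[-0.005,0,0],[0,0,0]],[0,[-0.015,0,0],[0,0,0]],[0,[-0.02,0,0],[0,0,0]],[0,[-0.02,0,0],[0,0,0]],[0,[0,0,0],[0,0,0]],[0,[0,0,0],[0,0,0]]]'; python3 g.py 0.601 0.067 0.29
python3 - <<'E'
from h import *
np.set_printoptions(precision=4,suppress=True)
o=ctrl.get_obs(); save("wrist","w5")
A=[(th,[(r["score"],r["centre"]) for r in ctrl.tip_of(th,"wrist")[:2]]) for th in("knob_top","lever_peg")]
save("side","s5")
B=[(th,[(r["score"],r["centre"]) for r in ctrl.tip_of(th,"side")[:2]]) for th in("knob_top","lever_peg")]
print(A,B); print(o["tool_pos"],o["tool_rot"])
E
python3 - <<'E'
from h import *
im=cv2.imread("pics/s5.png"); cv2.imwrite("pics/s5c.png",cv2.resize(im[210:350,300:440],None,fx=4,fy=4,interpolation=cv2.INTER_CUBIC))
E
```

```text
t: 12.52
tool_pos: [0.6045, -0.0519, 0.2968]
tool_rot: [2.091, 0.262, -2.085]
contact_force: [0.9, -0.3, -0.4]
opening: 0.0003
t 12.5167 pos [ 0.6045 -0.0519  0.2968] yawy -75.65952531356913 q6 1.1122951787091162 F [ 0.9392 -0.3307 -0.3985] tool d [ 0.0067 -0.116  -0.0261]
[('knob_top', [(0.56, [267.2, 329.8])]), ('lever_peg', [(0.89, [263.0, 158.3])])] [('knob_top', [(0.83, [246.0, 376.2])]), ('lever_peg', [(0.69, [223.9, 323.0])])]
[ 0.6045 -0.0519  0.2968] [ 2.0908  0.2617 -2.0848]
```

View pics/s5c.png

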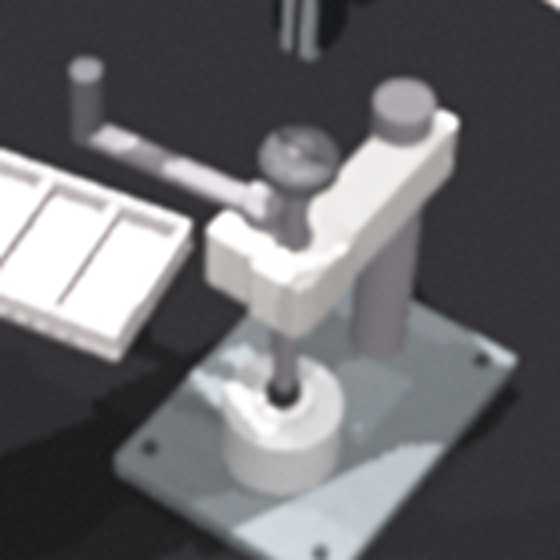

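View pics/w5.png

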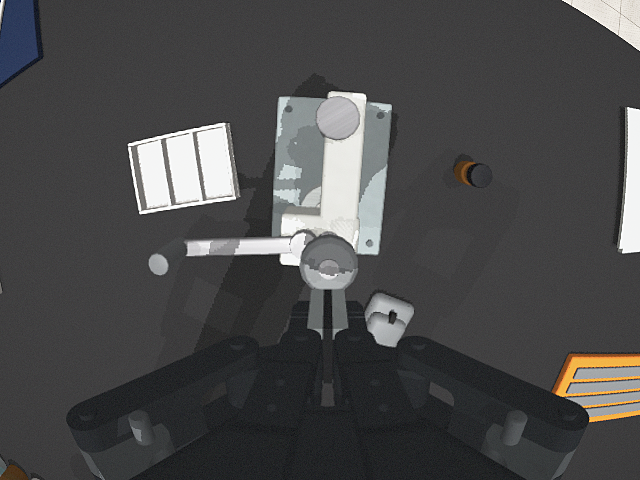

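The foot now meets the sample at crop (283,397). The lever hasn't moved: the peg is at (87,70) in the side crop and (158,264) in the wrist view. Next I go beside the peg on its +x side.

```bash
python3 - <<'E'
from h import *
print(*tri([ray("wrist",263,158.3),ray("side",223.9,323.0),ray("top",241.4,299.6)]))
print(*tri([ray("wrist",267.2,329.8),ray("side",246,376.2)]))
E
python3 -m handwheel '[[0,[0,-0.024,-0.006],[0,0,0]],[0,[0,-0.024,-0.006],[0,0,0]],[0,[0,-0.024,-0.006],[0,0,0]],[0,[0,-0.024,-0.006],[0,0,0]],[0,[0,-0.020,-0.004],[0,0,0]],[0,[0.02,0,0],[0,0,0]],[0,[0.02,0,0],[0,0,0]],[0,[0,0,0],[0,0,0]],[0,[0,0,0],[0,0,0]]]'; python3 g.py 0.601 0.067 0.198
python3 - <<'E'
from h import *
save("wrist","w6"); save("side","s6"); 
im=cv2.imread("pics/s6.png"); cv2.imwrite("pics/s6c.png",cv2.resize(im[180:320,280:440],None,fx=4,fy=4,interpolation=cv2.INTER_CUBIC))
E
```

```text
[0.57282883 0.05477236 0.22733414] [0.002245992986003244, 0.0020200245289069335, 0.00270976512039098]
[ 0.60240955 -0.0527075   0.23352476] [0.0002928525533786799, 0.0002928525533787803]
t: 13.57
tool_pos: [0.6011, 0.0676, 0.2527]
tool_rot: [2.084, 0.263, -2.093]
contact_force: [-0.4, -0.6, 0.1]
opening: -0.0
t 13.5667 pos [0.6011 0.0676 0.2527] yawy -75.66270994012993 q6 1.3095782510661806 F [-0.4021 -0.5819  0.101 ] tool d [0.0547 0.0006 0.    ]
```

View pics/s6c.png

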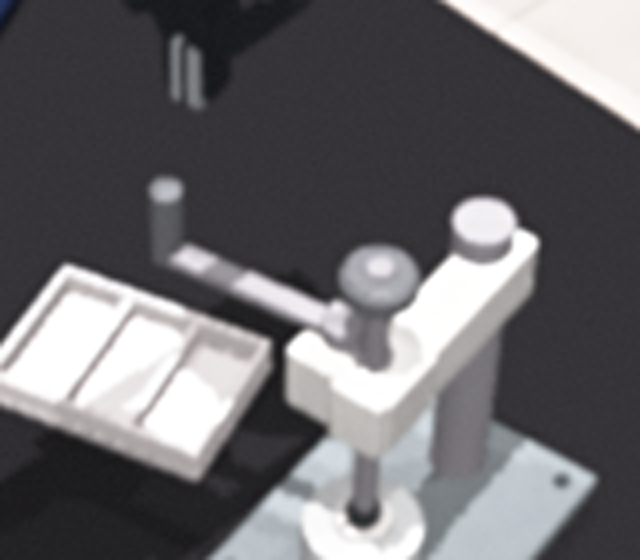

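View pics/w6.png

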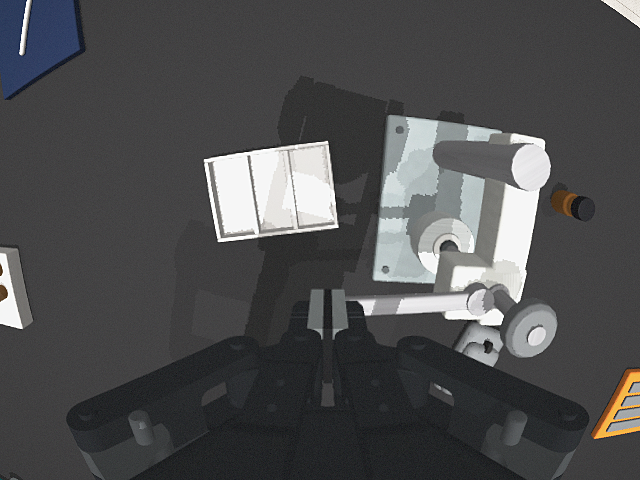

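The fingers are on the +x side of the peg, about 30 mm clear. I'll go down and approach.

```bash
python3 -m handwheel '[[0,[0.02,0,0],[-5,0,0]],[0,[0.02,0,0],[0,0,0]],[0,[0.014,0,0],[0,0,0]],[0,[0,0,0.004],[0,0,0]],[0,[0,0,0.004],[0,0,0]],[0,[0,0,0],[0,0,0]]]'; python3 g.py 0.5907 0.0616 0.198
```

```text
t: 14.17
tool_pos: [0.5948, 0.0645, 0.2023]
tool_rot: [2.04, 0.346, -2.037]
contact_force: [-0.0, 0.2, -0.6]
opening: 0.0003
t 14.1667 pos [0.5948 0.0645 0.2023] yawy -70.69588741080197 q6 1.2176844316823976 F [-0.0466  0.2138 -0.5671] tool d [0.0043 0.0014 0.0049]
```

```bash
python3 -m handwheel '[[0,[0,0,0.004],[0,0,0]],[0,[0,0,0.004],[0,0,0]],[0,[0,-0.001,0.005],[-3,0,0]],[0,[0,-0.001,0.005],[-3,0,0]],[0,[0,-0.001,0.005],[-3,0,0]],[0,[0,-0.001,0.005],[-3,0,0]]]'; python3 g.py 0.5907 0.0616 0.198
```

```text
t: 14.67
tool_pos: [0.5675, 0.0578, 0.2022]
tool_rot: [1.913, 0.538, -1.908]
contact_force: [0.3, 0.1, 0.6]
opening: 0.0
t 14.6667 pos [0.5675 0.0578 0.2022] yawy -58.51581692666677 q6 0.9922273736508008 F [0.3132 0.1196 0.5996] tool d [ 0.0043  0.0089 -0.0217]
```

Run:
```python
from h import *
im=save("side","s7"); cv2.imwrite("pics/s7c.png",cv2.resize(im[180:320,280:440,::-1],None,fx=4,fy=4,interpolation=cv2.INTER_CUBIC))
```

```text
(no output)
```

View pics/s7c.png

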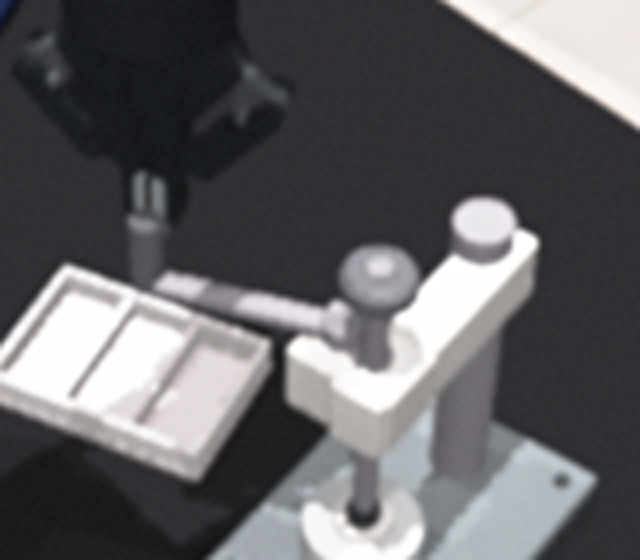

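The lever is moving, with the peg at crop (147,225) and the fingers behind it. I'll continue along the arc.

```bash
python3 -m handwheel '[[0,[0,-0.0014,0.0083],[-5,0,0]],[0,[0,-0.0014,0.0083],[-5,0,0]],[0,[0,-0.0014,0.0083],[-5,0,0]],[0,[0,-0.0014,0.0083],[-5,0,0]],[0,[0,-0.0014,0.0083],[-5,0,0]],[0,[0,-0.0014,0.0083],[-5,0,0]]]'
cat > a.py <<'E'
from h import *
o=ctrl.get_obs(); p=o["tool_pos"][:2]-np.array([.6012,-.0344]); R=cv2.Rodrigues(o["tool_rot"])[0]
t=R[:2,2]; F=o["contact_force"]
print("r",np.linalg.norm(p),"a_pos",np.degrees(np.arctan2(-p[0],p[1]))+11.3,"a_tool",np.degrees(np.arctan2(t[1],t[0]))%360-180,"Fpush",-F[:2]@t,"Fy",F[:2]@R[:2,1],"Fz",F[2],"z",o["tool_pos"][2],"t",o["t"])
E
python3 a.py
```

```text
t: 15.22
tool_pos: [0.5258, 0.0299, 0.2016]
tool_rot: [1.566, 0.932, -1.564]
contact_force: [0.0, 0.7, -0.3]
opening: 0.0001
r 0.09905825583762308 a_pos 60.861071016720814 a_tool 61.532373139489295 Fpush 0.6645898642953875 Fy -0.3188247987382711 Fz -0.25731736513245973 z 0.20162736332177217 t 15.2167
```

```bash
python3 -m handwheel '[[0,[0,-0.001,0.0083],[-5,0,0]],[0,[0,-0.001,0.0083],[-5,0,0]],[0,[0,-0.001,0.0083],[-5,0,0]],[0,[0,-0.001,0.0083],[-5,0,0]]]'; python3 a.py
```

```text
t: 15.55
tool_pos: [0.5099, 0.0007, 0.2015]
tool_rot: [1.319, 1.137, -1.316]
contact_force: [-1.1, 2.1, 1.0]
opening: -0.0001
r 0.09776973161201 a_pos 80.2702842904299 a_tool 81.53081618736059 Fpush 1.9548063843035273 Fy -1.3719459693980736 Fz 1.0144896597982656 z 0.20152071157702803 t 15.55
```

```bash
python3 -m handwheel '[[0,[0,-0.0005,0.0042],[-2.5,0,0]],[0,[0,-0.0005,0.0042],[-2.5,0,0]],[0,[0,-0.0005,0.0042],[-2.5,0,0]]]'; python3 a.py
```

```text
t: 15.8
tool_pos: [0.5071, -0.0117, 0.2014]
tool_rot: [1.224, 1.201, -1.223]
contact_force: [-2.3, 2.6, 0.8]
opening: 0.0
r 0.0967994921474227 a_pos 87.7261677729275 a_tool 88.88999736884034 Fpush 2.588463763067708 Fy -2.3356370447148285 Fz 0.7676901512462558 z 0.20141294174239377 t 15.8
```

```bash
python3 -m handwheel '[[0,[0,-0.0004,0.003],[-2,0,0]],[0,[0,-0.0004,0.003],[-2,0,0]],[0,[0,0,0],[0,0,0]]]'; python3 a.py
```

```text
t: 16.05
tool_pos: [0.5065, -0.0182, 0.2014]
tool_rot: [1.174, 1.232, -1.173]
contact_force: [-0.7, 0.7, 0.4]
opening: -0.0
r 0.09605054842585002 a_pos 91.56102851777358 a_tool 92.78802926129265 Fpush 0.705144507741267 Fy -0.6808057021487046 Fz 0.4456295627963124 z 0.2013620922953622 t 16.05
```

```bash
python3 -m handwheel '[[0,[0,-0.0004,0.003],[-2,0,0]],[0,[0,-0.0002,0.002],[0,0,0]],[0,[0,0,0],[0,0,0]]]'; python3 a.py
```

```text
t: 16.3
tool_pos: [0.5065, -0.0232, 0.2012]
tool_rot: [1.148, 1.246, -1.148]
contact_force: [-0.7, 0.4, 1.2]
opening: 0.0002
r 0.09536192124474244 a_pos 94.56619819673709 a_tool 94.71698779573057 Fpush 0.4113509935611198 Fy -0.6950832534706922 Fz 1.1544880446008268 z 0.20118443783748075 t 16.3
```

```bash
python3 -m handwheel '[[0,[0,0,0.002],[0,0,0]],[0,[0,0,0],[0,0,0]]]'; python3 a.py
```

```text
t: 16.47
tool_pos: [0.5067, -0.0251, 0.2011]
tool_rot: [1.148, 1.247, -1.147]
contact_force: [-0.3, 0.4, 0.3]
opening: -0.0001
r 0.0949621714810328 a_pos 95.70052571211741 a_tool 94.77780490258999 Fpush 0.4227044637748397 Fy -0.28736168121768146 Fz 0.3249061333634666 z 0.20107199312507956 t 16.4667
```

Run:
```python
from h import *
im=save("side","s8"); cv2.imwrite("pics/s8c.png",cv2.resize(im[190:330,290:450,::-1],None,fx=4,fy=4,interpolation=cv2.INTER_CUBIC))
im=save("wrist","w8")
```

```text
(no output)
```

View pics/s8c.png

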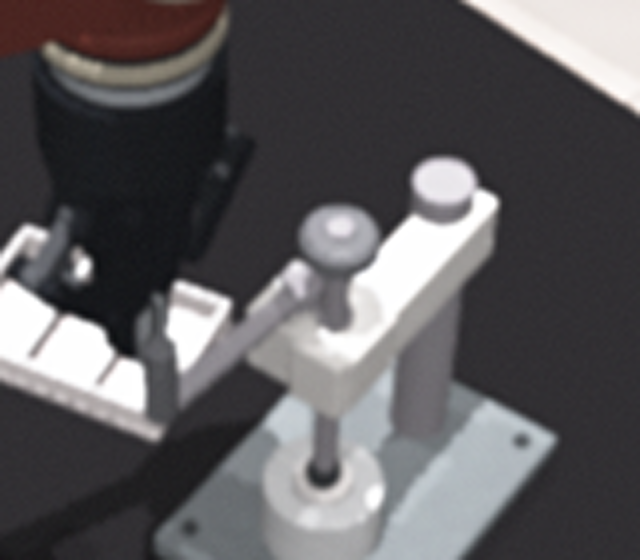

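View pics/w8.png

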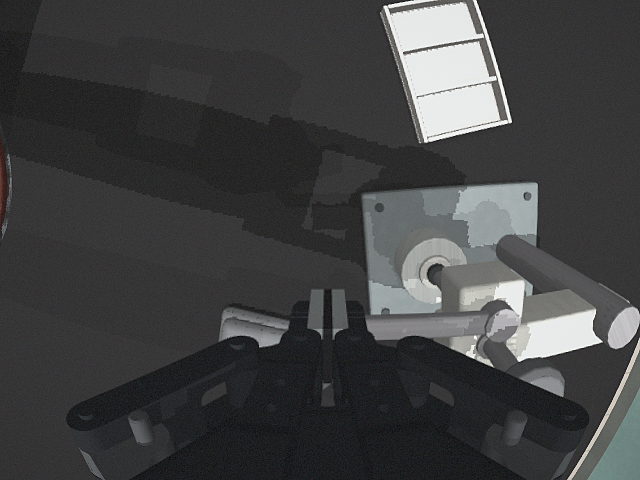

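```bash
python3 - <<'E'
from h import *
r=ctrl.tip_of("lever_peg","side"); r2=ctrl.tip_of("lever_peg","wrist"); r3=ctrl.tip_of("knob_top","side"); print(r,r2,r3)
E
python3 - <<'E'
from h import *
C=np.array([.6012,-.0344])
for a in (80,85,90,96.5):
    a=np.radians(a); P=C+.095*np.array([-np.sin(a),np.cos(a)])
    f=lambda q:((q[0]-290)*4,(q[1]-190)*4)
    print(np.degrees(a),P,[np.round(f(proj("side",[*P,z]))) for z in (.2235,.188)])
print(np.round(f(proj("side",[.5067,-.0251,.2011]))))
E
python3 a.py
```

```text
[{'centre': [278.1, 332.8], 'score': 0.57}] [{'centre': [376.4, 317.0], 'score': 0.8}] [{'centre': [248.2, 376.6], 'score': 0.57}]
80.0 [ 0.50764326 -0.01790342] [array([129., 304.]), array([131., 358.])]
85.0 [ 0.5065615 -0.0261202] [array([140., 316.]), array([141., 370.])]
90.0 [ 0.5062 -0.0344] [array([152., 327.]), array([153., 381.])]
96.5 [ 0.50681067 -0.04515431] [array([170., 340.]), array([171., 394.])]
[139. 349.]
r 0.09492591531688348 a_pos 95.67786951369804 a_tool 94.82272340774568 Fpush 1.348992175835759 Fy -0.454414547995301 Fz 0.5622312917460198 z 0.2009281330309849 t 16.7167
```

```bash
python3 -m handwheel '[[0,[0,0,0.002],[0,0,0]],[0,[0,0,0],[0,0,0]]]'; python3 a.py
```

```text
t: 16.88
tool_pos: [0.5068, -0.0273, 0.2009]
tool_rot: [1.147, 1.247, -1.147]
contact_force: [0.8, 0.2, 1.0]
opening: 0.0
r 0.09462632119496464 a_pos 97.0122230737095 a_tool 94.82401844814865 Fpush 0.12802650204298116 Fy 0.8352303985976571 Fz 0.953450489449384 z 0.20087941346111507 t 16.8833
```

```bash
python3 -m handwheel '[[0,[0,0,0.002],[0,0,0]],[0,[0,0,0],[0,0,0]]]'; python3 a.py
```

```text
t: 17.05
tool_pos: [0.5068, -0.0276, 0.2009]
tool_rot: [1.15, 1.251, -1.145]
contact_force: [-2.0, 6.2, 2.0]
opening: -0.0
r 0.09461314886414984 a_pos 97.19130334568817 a_tool 94.83605047542545 Fpush 6.319502311525571 Fy -1.494684719398306 Fz 1.9918872345516945 z 0.20085853206779525 t 17.05
```

```bash
python3 -m handwheel '[[0,[0,0,0.002],[0,0,0]],[0,[0,0,0],[0,0,0]]]'; python3 a.py
```

```text
t: 17.22
tool_pos: [0.5068, -0.0278, 0.2009]
tool_rot: [1.152, 1.255, -1.143]
contact_force: [-1.2, 13.2, 3.4]
opening: -0.0003
r 0.09458468989587224 a_pos 97.32280075879193 a_tool 94.8702527942329 Fpush 13.225971460917158 Fy -0.03373933549981025 Fz 3.3850375050938104 z 0.2009116578588357 t 17.2167
```

The push force rose to 13 N with no further motion, at the expected 97° in world axes, so this is the end stop. I'll back off and check.

```bash
python3 -m handwheel '[[0,[0,0,-0.006],[0,0,0]],[0,[0,0,-0.01],[0,0,0]],[0,[0,0,-0.015],[0,0,0]],[0,[-0.02,0,-0.01],[0,0,0]],[0,[-0.03,0,-0.01],[0,0,0]],[0,[-0.03,0,-0.03],[0,0,0]],[0,[-0.03,0,-0.03],[0,0,0]],[0,[0,0,-0.03],[0,0,0]],[0,[0,0,-0.03],[0,0,0]],[0,[0,0,0],[0,0,0]]]'
python3 - <<'E'
from h import *
np.set_printoptions(precision=4,suppress=True)
L={}
for n in ("side","top"):
    im=save(n,n+"9")
    for th in("knob_top","lever_peg"):
        r=ctrl.tip_of(th,n); L[n,th]=r[0]["centre"] if r else None
print(L)
im=cv2.imread("pics/side9.png"); cv2.imwrite("pics/s9c.png",cv2.resize(im[190:340,270:470],None,fx=4,fy=4,interpolation=cv2.INTER_CUBIC))
im=cv2.imread("pics/top9.png"); cv2.imwrite("pics/t9c.png",cv2.resize(im[140:340,220:450],None,fx=3,fy=3,interpolation=cv2.INTER_CUBIC))
E
```

```text
t: 18.05
tool_pos: [0.4923, 0.1422, 0.3106]
tool_rot: [1.145, 1.25, -1.141]
contact_force: [-0.4, -0.2, -1.0]
opening: -0.0001
{('side', 'knob_top'): [246.5, 377.1], ('side', 'lever_peg'): [274.5, 330.3], ('top', 'knob_top'): [218.1, 360.4], ('top', 'lever_peg'): [277.5, 357.7]}
```

View pics/s9c.png

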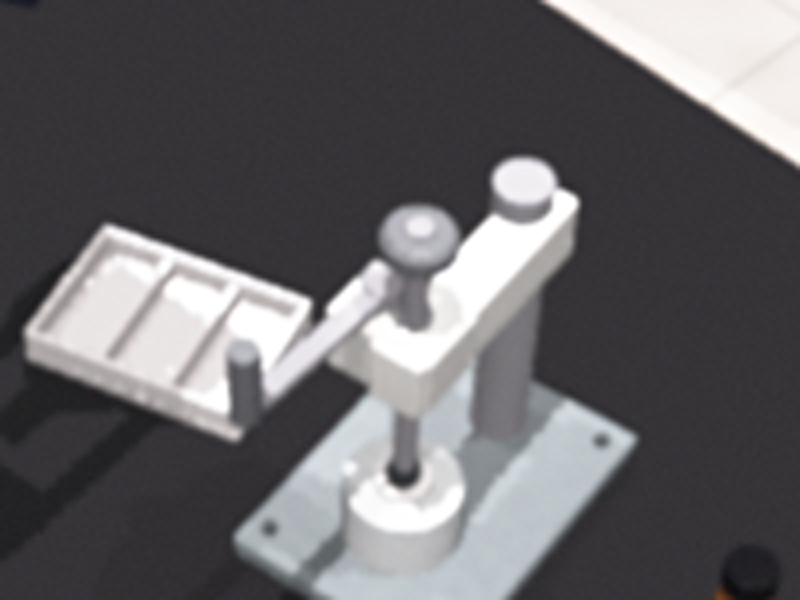

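View pics/t9c.png

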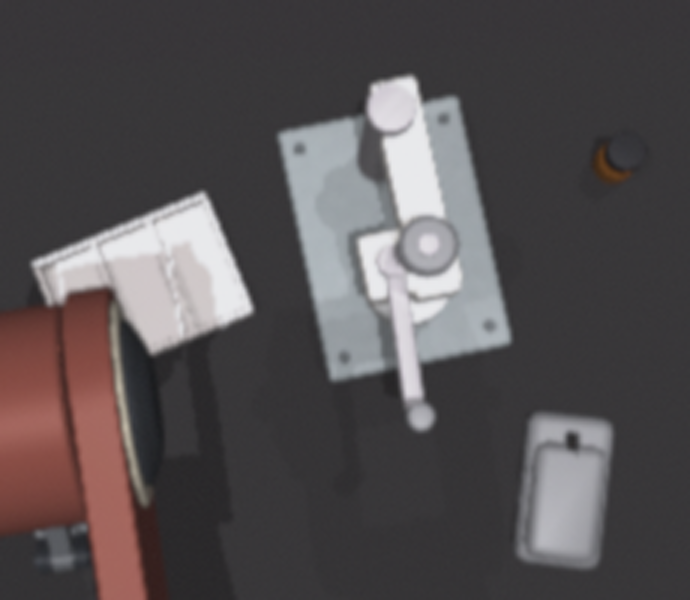

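Run:
```python
from h import *
P,e=tri([ray("side",274.5,330.3),ray("top",277.5,357.7)]); K,ek=tri([ray("side",246.5,377.1),ray("top",218.1,360.4)])
print(P,e,K,ek)
psi=np.radians(10.54)
v=P[:2]-np.array([.6013,-.0344]); a=np.arctan2(-v[0],v[1]); print("r",np.linalg.norm(v),"lever",a-psi)
for z in ((140+417/3,220+421/3),):
    Q=atz("top",*z,.2235); v=Q[:2]-np.array([.6013,-.0344]); print(Q,np.arctan2(-v[0],v[1])-psi)
A=cv2.imread("pics/top0.png");B=cv2.imread("pics/top9.png")
for nm,(r0,r1,c0,c1) in dict(tray=(205,235,245,303),vial=(180,205,412,440),mouse=(272,335,388,428)).items():
    s,_=cv2.phaseCorrelate(cv2.cvtColor(A[r0:r1,c0:c1],6).astype(np.float32),cv2.cvtColor(B[r0:r1,c0:c1],6).astype(np.float32)); print(nm,s)
```

```text
[ 0.50532217 -0.04222679  0.22380626] [0.0007745689544944753, 0.0007745689544945363] [ 0.6079057  -0.05036368  0.22654179] [1.5694823227918637e-05, 1.5694823227936377e-05]
r 0.09629643235551358 lever 1.46820645876611
[ 0.50327393 -0.04714155  0.2235    ] 1.516095219317016
tray (0.1862260943750691, -0.08639753650966142)
vial (-0.12137977135412648, 0.4544887087335283)
mouse (-0.061726499597092754, -0.023316830092142027)
```

Run:
```python
from h import *
A=cv2.imread("pics/s5.png",0);B=cv2.imread("pics/side9.png",0);A2=cv2.imread("pics/s6.png",0)
for nm,(r0,r1,c0,c1) in dict(knob=(238,262,362,390),column=(225,250,388,420)).items():
  for a in (A,A2):
    T=a[r0:r1,c0:c1]; S=B[r0-4:r1+4,c0-4:c1+4]
    f=lambda x:cv2.resize(x,None,fx=8,fy=8,interpolation=cv2.INTER_CUBIC)
    R=cv2.matchTemplate(f(S),f(T),cv2.TM_CCOEFF_NORMED); _,m,_,l=cv2.minMaxLoc(R); print(nm,m,(l[0]-32)/8,(l[1]-32)/8)
```

```text
knob 0.9276263117790222 0.125 -0.5
knob 0.9972597360610962 0.0 0.0
column 0.9709827303886414 -0.25 -0.25
column 0.9998315572738647 0.0 0.0
```

The knob hasn't moved across the locking (0.0 px shift), so I'm handing in.

```bash
python3 -c "
from station import ctrl
o=ctrl.get_obs(); print(o['t'],o['contact_force']); print(ctrl.finish_job())"
```

```text
18.35 [ 0.62709953 -0.16587344  0.42905698]
the job is handed in; nothing more can be done
None
```

I pressed the rod down until the foot rested on the sample, then swung the clamp lever to its end stop, and handed the job in at 18.4 s with the robot clear.

- **Rod:** Pushing the knob took a steady 5 N or so. Contact came with the knob top at about 0.2355 m, which puts the sample top about 59 mm above the table. I stopped at 9 N, so the foot bears with roughly 4 N. That figure is the push force less the guide friction; I did not measure it directly or touch the knob again after locking.
- **Lever:** I pushed the peg round until the force rose to 13 N with no further movement. Camera measurements afterwards gave 1.47 and 1.52 rad, against an end stop of 1.5.
- **Checks that agreed:** The knob's image shows no shift between just before and just after locking. The tray and mouse shifted by less than 0.2 px.
- **Checks that disagreed:** The vial read a 0.45 px shift, which I put down to noise since the arm never came near it. A final two-view estimate put the knob 8 mm lower than the arm's reading. I discounted it because the top-view detection was a few pixels off the knob centre I read in the picture. A comparison with one earlier picture, taken with the arm and its shadow elsewhere, gave up to 0.5 px.

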